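Bleed the red air valve through the shield window

TASK

Bleed the red air line of the vibration-isolation table: reach down through the yellow-edged window in the roof of the brass shield box with the fingertips, press the red spring lever all the way down, keep it down for about three seconds, then let it spring back up and draw out of the window. Do not touch the shield box or its window frame, leave the blue lever alone, and leave the bottle, the beaker and the screwdriver standing or lying as they are; nothing is to be gripped or lifted.

Things in the scene. Friction and masses are not known exactly. Their poses are not given: they have to be found in the camera images.
- guard: shield box fixed to the table: 240 (x) x 260 (y) x 175 mm high (the window's yellow edge strip stands 3 mm higher), closed by gold-coloured brass sheets at the sides and wires at the back, open only at the window in its flat 4 mm roof. Origin: centre of its underside on the table; z up, x and y along its sides; it may stand turned about z
- window (a point): centre of the rectangular roof window, at the level of the roof's upper face (175 mm above the table). The clear opening is 100 mm along the box's x and 150 mm along its y, same axes as the box, edged by an 8 mm wide yellow strip
- red_valve: fixed valve block under the window carrying the red lever, 135 mm to the lever's hinge. Origin: centre of its foot, on the table; its x axis runs as the box's x to within 0.06 rad. The two valves stand side by side along the box's y, about 64 mm apart (54 to 74), either one on the left
- red_pad (a point): middle of the upper face of the red lever's 30 x 30 mm press pad, at the lever's free end; it moves with the lever. Released it lies about 151 mm above the table, 24 mm below the roof's upper face; fully pressed about 127 mm. The lever is an 82 mm paddle, hinged 65 mm from here towards the box's +x, its free end towards -x. Released it slopes up towards the free end by 0.18 rad, fully pressed down by 0.18 rad
- red_lever (a joint): angle of the red lever, rad: 0 released (up), 0.36 fully pressed against its stop; a spring returns it to 0. Pressing on the pad takes about 2 N to start and 4.5 N at the stop
- blue_pad (a point): middle of the upper face of the blue lever's press pad, a lever like the red one on the neighbouring valve; not to be pressed
- blue_lever (a joint): angle of the blue lever, rad: 0 released, 0.36 fully pressed; equally sprung
- reagent_bottle: loose amber bottle, 56 mm across, 125 mm high, beside the box; origin at the centre of its underside
- beaker: loose white beaker, 64 mm across, 80 mm high, beside the box; origin at the centre of its underside
- driver: loose green-handled screwdriver lying on the table behind the box (its +x side); its x axis runs from handle to tip
Not all that is in view belongs to the job. Of the things that look like the reagent_bottle, take the one that is farthest from the robot's base at the start.

How it is judged:
By the outcome, as a careful person would: the job done as asked, in the order asked, and still so for the second after the job is handed in, with the robot touching nothing.
It also fails if it takes over 35 s, if anything falls off the work surface, if the arm or the gripper's body presses on something with over 40 N, if the wrist force passes 120 N, or if a joint passes its speed limit or range.

ROBOT

A 6-joint arm with a two-finger parallel gripper is mounted at the origin on the work surface. World frame = base frame: x ahead of the robot, y to its left, z up, the work surface at z = 0. Lengths are in m, angles in rad, forces in N, time in s.
With the tool pointing down it reaches from about 0.35 to 0.85 m from the base axis. Payload 8.1 kg.
Tool frame: the origin (TCP) lies midway between the tips of the shut fingers; the grasp point (between the pads) lies 19 mm behind it (robot.grip_point_offset is the distance from the TCP to the grasp point, in m); z points along the fingers, y is the line along which they close (so a half turn about z gives the same grasp; the last joint's range is limited). The gripper opens to 93 mm and grips with 3 to 60 N. Pads are 15 mm wide; open, the fingers measure 128 mm over their backs; the gripper's body (75 mm by 188 mm) begins 65 mm behind the grasp point.
Start: joints at [-1.373, 0.13, 1.488, -0, 1.523, -0.085], TCP at [0.167, -0.576, 0.219] pointing down, gripper open.
Joint ranges: [-2.96, 2.96], [-0.89, 2.26], [0.02, 2.5], [-1.34, 4.48], [0, 2.73], [-2.66, 2.66]. Speed limits (rad/s): [2.39, 2.39, 2.79, 3.14, 3.14, 3.14].

INTERFACE

Orientations are given as a rotation vector (axis times angle).
In Python, from plant import robot, read_camera, job gives the robot as it stands.
- The arm moves only by the shell command python3 -m inch 'ROWS' [FORCE]. ROWS is JSON, one flat list of numbers, 5 for each row, row after row: the shift along the world's x, y, z in mm, then the turn about the world's z in degrees, then the opening in per cent of the stroke, from 0 (shut) to 100 (fully open). In form: [dx, dy, dz, yaw, hand, dx, dy, dz, yaw, hand, ...]. A call has 1 to 10 rows; each row is the pose to reach, as a shift and turn from the pose commanded when the call began; what a row does not reach only later rows make up. A row lasts 1/12 s, in which the tool goes at most 41.7 mm and 7.16 degrees, less where a joint would pass 70% of its speed; a pose out of reach is approached as far as the arm can. A call with a gripper value outside its range is refused whole. The fingers move at their own pace and stop on an object; FORCE is the grip in N (left out, the last holds). Time passes only in rows, so rows that repeat a pose let the fingers close. It gives the time, the measured TCP pose, the force, the opening and the grip force at its end, in the units of the state.
- robot.read_state(): the state, without advancing time (a new reading comes with each control period).
- read_camera(name): name is "scene" or "top" or "wrist"; returns a dict with "image" (420x560x3 uint8, blue, green, red), "K" (3x3 intrinsics, pixels), "D" ([k1, k2, p1, p2, k3] as OpenCV has them; the pictures are not rectified), "extrinsics" (4x4, takes a point from world to camera coordinates); the wrist camera has in their place "mount" (4x4, takes a point from camera to tool coordinates, whose origin is the TCP and whose axes are the flange's). Camera axes: x right, y down, z forward; pixel columns grow to the right and rows downward; lengths in m; the calibration is good to about 2 mm. A picture is of the moment at which its call begins: read the wrist's pose just before it. There is no depth.
- job.close_job(): hands the job in; it is judged then, once.
The state is a dict: "t": time; "q": joint angles; "dq": joint speeds; "joint_torque": joint torques, N m; "tool_pos": TCP position; "orientation": TCP orientation; "force": force on the tool from outside, world axes, zero at the start; "wrist_torque": the same for the moment, N m; "opening": finger opening in m; "gripper_force": force on a finger pad.
Only numpy, scipy, OpenCV 4.12 (cv2) and the standard library are available. Lean on these libraries where they do the work, as an engineer would, in place of code of your own. Each camera call takes 0.05 s, during which the arm holds its last target. There are 200 camera calls.

## Working session

There is one attempt and no reset: what is moved stays moved. The work goes in short steps, Python scripts to look and compute and a shell command to move; the robot and the scene stay as the last step left them, time stands still between calls to the robot, and variables do not carry over. Pictures are saved under pics/ and viewed, at most 10 in all, crops included, and the job is handed in when it is done.

```bash
mkdir -p pics; python3 - <<'E'
from plant import robot, read_camera
import cv2
s=robot.read_state();print(s['t'],s['tool_pos'],s['orientation'],s['force'],s['opening'])
for n in('scene','top'):
    c=read_camera(n);cv2.imwrite(f'pics/{n}0.png',c['image']);print(n,c['K'],c['D'],c['extrinsics'])
E
```

```text
0.0 [ 0.16731214 -0.57559111  0.21758949] [-3.10838817e+00 -4.42460017e-01  1.72314540e-04] [ 0.16159142 -1.23702589  0.30508827] 0.09262284538924682
scene [[467.53760516   0.         279.60901695]
 [  0.         467.53760516 205.03988869]
 [  0.           0.           1.        ]] [0.01754675 0.         0.         0.         0.        ] [[ 9.15258294e-01 -4.02867355e-01 -3.87299208e-04 -5.18889245e-01]
 [-2.77600391e-01 -6.29971990e-01 -7.25309116e-01  2.97799440e-01]
 [ 2.91959377e-01  6.63952699e-01 -6.88423224e-01  9.31011083e-01]
 [ 0.00000000e+00  0.00000000e+00  0.00000000e+00  1.00000000e+00]]
top [[439.59485578   0.         275.51171943]
 [  0.         439.59485578 205.07122066]
 [  0.           0.           1.        ]] [-0.01416858  0.          0.          0.          0.        ] [[-1.45705664e-04 -9.99804548e-01 -1.97697941e-02  7.39672293e-02]
 [-9.91100400e-01  2.77606455e-03 -1.33087528e-01  6.09728446e-01]
 [ 1.33116398e-01  1.95744593e-02 -9.90907092e-01  8.46819893e-01]
 [ 0.00000000e+00  0.00000000e+00  0.00000000e+00  1.00000000e+00]]
```

View pics/scene0.png

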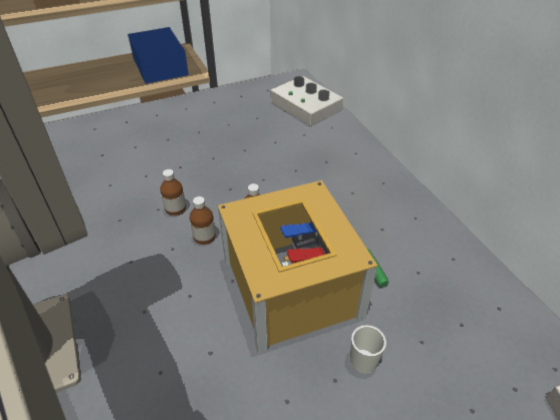

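View pics/top0.png

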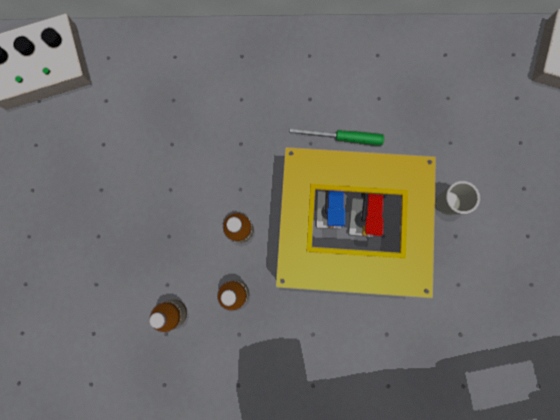

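The top view shows the box roof at columns 277–437 and rows 150–297. The window is at about (308–408, 185–258), with the blue lever at (336,208) and the red one at (374,214), free ends downward (-x). The scene view shows the same, with bottles to the left of the box, the beaker at (366,350) and the driver behind.

```bash
cat > h.py <<'E'
import numpy as np,cv2
from plant import robot, read_camera
def ray(c,px,z):
    u=cv2.undistortPoints(np.float64(px).reshape(-1,1,2),c['K'],c['D']).reshape(-1,2)
    E=c['extrinsics'];R,t=E[:3,:3],E[:3,3];o=-R.T@t
    d=np.c_[u,np.ones(len(u))]@R
    return o+d*((z-o[2])/d[:,2])[:,None]
def blob(m):
    cs,_=cv2.findContours(m.astype('uint8'),cv2.RETR_EXTERNAL,cv2.CHAIN_APPROX_NONE)
    return max(cs,key=cv2.contourArea)
E
python3 - <<'E'
from h import *
for n in('top','scene'):
    c=read_camera(n);im=c['image'];hsv=cv2.cvtColor(im,cv2.COLOR_BGR2HSV);H,S,V=cv2.split(hsv)
    gold=(H>15)&(H<35)&(S>120)&(V>120)
    k=blob(gold);print(n,'roof area',cv2.contourArea(k))
    if n=='top':
        r=cv2.minAreaRect(k);p=ray(c,cv2.boxPoints(r),.175);print('roof',p.round(4),'ctr',p.mean(0).round(4),np.linalg.norm(np.diff(p,axis=0),axis=1))
    cs,hi=cv2.findContours(gold.astype('uint8'),cv2.RETR_CCOMP,cv2.CHAIN_APPROX_NONE)
    holes=[q for q,h in zip(cs,hi[0]) if h[3]>=0];q=max(holes,key=cv2.contourArea)
    q=cv2.approxPolyDP(cv2.convexHull(q),6,True).reshape(-1,2);p=ray(c,q,.177)
    print('win',q.tolist(),p.round(4).tolist(),p.mean(0).round(4))
    for nm,m in(('red',((H<8)|(H>172))&(S>170)&(V>90)),('blue',(H>105)&(H<130)&(S>150)&(V>70))):
        x0,y0,w,h=cv2.boundingRect(q.reshape(-1,1,2).astype(np.int32));mm=np.zeros_like(m);mm[y0:y0+h,x0:x0+w]=1
        b=blob(m&mm);r=cv2.minAreaRect(b);print(nm,r);bp=cv2.boxPoints(r)
        for z in(.135,.154):print(z,ray(c,bp,z)[:,:2].round(4).tolist())
    x0,y0=q.min(0)-12;x1,y1=q.max(0)+12
    cv2.imwrite(f'pics/{n}z.png',cv2.resize(im[y0:y1,x0:x1],None,fx=5,fy=5,interpolation=cv2.INTER_CUBIC));print('crop',x0,y0)
E
```

```text
top roof area 21119.5
roof [[ 0.4535  0.07    0.175 ]
 [ 0.6936  0.0547  0.175 ]
 [ 0.675  -0.2142  0.175 ]
 [ 0.4376 -0.188   0.175 ]] ctr [ 0.5649 -0.0694  0.175 ] [0.2405724  0.26946845 0.23887829]
win [[314, 190], [401, 194], [401, 252], [312, 247]] [[0.6175, 0.0044, 0.177], [0.6101, -0.1439, 0.177], [0.5116, -0.1402, 0.177], [0.5201, 0.0089, 0.177]] [ 0.5648 -0.0677  0.177 ]
red ((373.5, 214.5), (41.0, 17.0), 90.0)
0.135 [[0.617, -0.0904], [0.6169, -0.121], [0.5429, -0.1186], [0.543, -0.0884]]
0.154 [[0.614, -0.0869], [0.6139, -0.1168], [0.5417, -0.1144], [0.5417, -0.0849]]
blue ((335.5, 208.0), (34.0, 17.0), 90.0)
0.135 [[0.6227, -0.022], [0.6226, -0.0527], [0.5609, -0.0514], [0.561, -0.021]]
0.154 [[0.6195, -0.0201], [0.6194, -0.0501], [0.5593, -0.0488], [0.5593, -0.0192]]
crop 300 178
scene roof area 11579.0
win [[301, 202], [330, 252], [282, 267], [258, 214]] [[0.6194, 0.0062, 0.177], [0.6096, -0.142, 0.177], [0.5109, -0.1384, 0.177], [0.5223, 0.0094, 0.177]] [ 0.5656 -0.0662  0.177 ]
red ((305.61541748046875, 253.92308044433594), (11.907333374023438, 34.9777946472168), 82.87498474121094)
0.135 [[0.5528, -0.0721], [0.6229, -0.0902], [0.611, -0.1193], [0.5427, -0.1015]]
0.154 [[0.5458, -0.0871], [0.614, -0.1046], [0.6024, -0.133], [0.5359, -0.1157]]
blue ((298.031494140625, 229.83035278320312), (11.329687118530273, 33.75204086303711), 84.5596694946289)
0.135 [[0.568, -0.0035], [0.6382, -0.024], [0.6252, -0.0546], [0.5568, -0.0344]]
0.154 [[0.5605, -0.0203], [0.6289, -0.0402], [0.6163, -0.07], [0.5497, -0.0503]]
crop 246 190
```

View pics/topz.png

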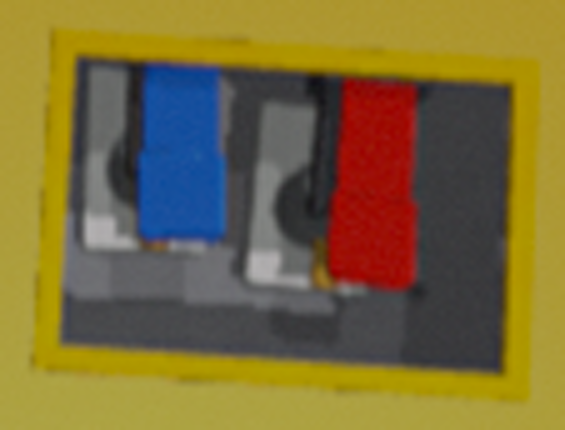

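View pics/scenez.png

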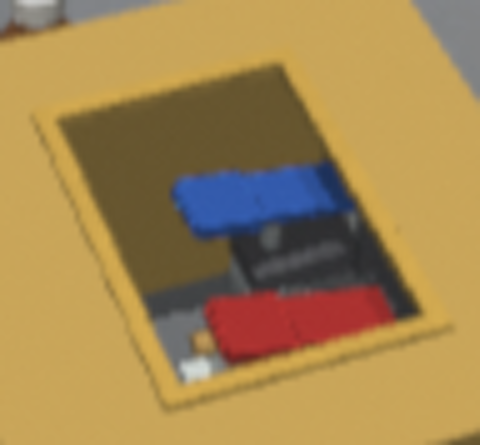

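The close-ups show the red pad in the top crop with corners at about (332,200), (414,204), (412,287) and (330,281). In the scene crop its free-end corners are (207,300) and (230,362). I'll triangulate these.

```bash
python3 - <<'E'
from h import *
T=read_camera('top');S=read_camera('scene')
top=np.array([[332,200],[414,204],[412,287],[330,281]])/5+[300,178]-.4
sc=np.array([[275,293],[297,347],[230,360],[207,302]])/5+[246,190]-.4
u=[cv2.undistortPoints(p.reshape(-1,1,2),c['K'],c['D']).reshape(-1,2).T for p,c in((top,T),(sc,S))]
X=cv2.triangulatePoints(T['extrinsics'][:3],S['extrinsics'][:3],*u);print((X[:3]/X[3]).T.round(4))
p=ray(T,top,.151);print(p.round(4),p.mean(0))
s=robot.read_state();print(s['t'],s['tool_pos'])
E
```

```text
[[ 0.5733 -0.0887  0.1488]
 [ 0.5706 -0.1172  0.1481]
 [ 0.5418 -0.115   0.1516]
 [ 0.5444 -0.0862  0.1541]]
[[ 0.5725 -0.0881  0.151 ]
 [ 0.571  -0.1167  0.151 ]
 [ 0.5419 -0.1151  0.151 ]
 [ 0.544  -0.0866  0.151 ]] [ 0.55733745 -0.10162209  0.151     ]
0.3 [ 0.16739871 -0.57597893  0.21826961]
```

```bash
python3 -m inch '[0,0,20,0,0, 20,25,40,-2,0, 45,55,50,-4,0, 70,85,50,-6,0, 95,116,50,-9,0, 120,146,50,-12,0, 145,176,50,-15,0, 170,207,50,-18,0, 195,237,50,-19,0, 195,237,50,-19,0]' 10; python3 -m inch '[22,27,0,0,0, 46,56,0,0,0, 70,85,0,0,0, 95,115,0,0,0, 120,146,0,0,0, 145,177,0,0,0, 170,207,0,0,0, 188,230,0,0,0, 195,237,0,0,0, 195,237,0,0,0]'
python3 - <<'E'
from h import *
from scipy.spatial.transform import Rotation as R
s=robot.read_state();M=R.from_rotvec(s['orientation']).as_matrix();print(s['t'],s['tool_pos'],M.round(3),s['force'],s['opening'])
c=read_camera('wrist');cv2.imwrite('pics/w1.png',c['image'])
# predicted pixel of the pad and window corners
P=np.array([[.5573,-.1016,.151],[.5116,-.1402,.177],[.6101,-.1439,.177]])
q=(P-s['tool_pos'])@M;m=np.linalg.inv(c['mount']);q=q@m[:3,:3].T+m[:3,3]
print(cv2.projectPoints(q,np.zeros(3),np.zeros(3),c['K'],c['D'])[0].reshape(-1,2))
E
```

```text
t: 1.13
tool_pos: [0.3662, -0.3343, 0.2689]
orientation: [-3.139, 0.07, -0.003]
force: [-0.6, -1.2, -1.0]
opening: 0.0311
gripper_force: 0.0
t: 1.97
tool_pos: [0.5583, -0.1006, 0.2682]
orientation: [-3.14, 0.072, 0.001]
force: [-0.1, -0.7, 0.2]
opening: 0.0006
gripper_force: 0.0
1.9667 [ 0.5583396  -0.1005896   0.26816559] [[ 0.999 -0.046 -0.001]
 [-0.046 -0.999  0.   ]
 [-0.001 -0.    -1.   ]] [-0.13277619 -0.7441949   0.15509721] 0.0005607490210779065
[[283.01801235 206.04336812]
 [331.03307421 263.7687683 ]
 [334.81427436 145.39070623]]
```

View pics/w1.png

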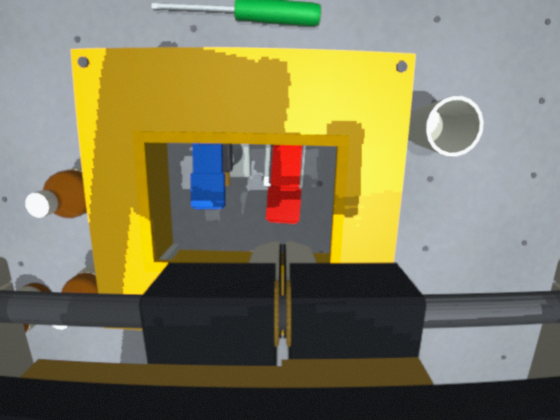

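The wrist view shows the red pad at (283,205), and the predicted position was (283,206), so the measurement holds. The tool is centred over it, so I'm descending.

```bash
python3 -m inch '[0,-1,-15,0,0, 0,-1,-35,0,0, 0,-1,-55,0,0, 0,-1,-75,0,0, 0,-1,-90,0,0, 0,-1,-100,0,0, 0,-1,-108,0,0, 0,-1,-108,0,0]'; python3 -m inch '[0,0,-5,0,0, 0,0,-10,0,0, 0,0,-15,0,0, 0,0,-20,0,0, 0,0,-25,0,0, 0,0,-28,0,0, 0,0,-31,0,0, 0,0,-31,0,0, 0,0,-31,0,0]'
```

```text
t: 2.68
tool_pos: [0.5561, -0.1041, 0.1591]
orientation: [-3.14, 0.079, 0.004]
force: [0.2, -0.7, 0.5]
opening: 0.0004
gripper_force: 0.0
t: 3.43
tool_pos: [0.5578, -0.1033, 0.1299]
orientation: [3.14, -0.077, 0.001]
force: [-0.6, -1.2, 3.8]
opening: 0.0006
gripper_force: 2.2
```

```bash
python3 -m inch '[0,0,-1,0,0, 0,0,-2,0,0, 0,0,-2,0,0]';python3 -m inch '[0,0,-1,0,0, 0,0,-2,0,0, 0,0,-2,0,0]'
```

```text
t: 3.68
tool_pos: [0.5579, -0.1033, 0.1286]
orientation: [3.14, -0.077, 0.002]
force: [-1.7, -0.8, 8.2]
opening: 0.0004
gripper_force: 4.3
t: 3.93
tool_pos: [0.5581, -0.1034, 0.1282]
orientation: [3.14, -0.076, 0.003]
force: [-7.8, 0.2, 19.4]
opening: 0.0008
gripper_force: 10.3
```

The height (128 mm) and the force jump to 19 N match the lever stop, so I'll hold about 3 s and then retract.

```bash
python3 -m inch '[0,0,0,0,0, 0,0,0,0,0, 0,0,0,0,0, 0,0,0,0,0, 0,0,0,0,0, 0,0,0,0,0, 0,0,0,0,0, 0,0,0,0,0, 0,0,0,0,0, 0,0,0,0,0]'
python3 -m inch '[0,0,0,0,0, 0,0,0,0,0, 0,0,0,0,0, 0,0,0,0,0, 0,0,0,0,0, 0,0,0,0,0, 0,0,0,0,0, 0,0,0,0,0, 0,0,0,0,0, 0,0,0,0,0]'
python3 -m inch '[0,0,0,0,0, 0,0,0,0,0, 0,0,0,0,0, 0,0,0,0,0, 0,0,0,0,0, 0,0,0,0,0, 0,0,0,0,0, 0,0,0,0,0, 0,0,0,0,0, 0,0,0,0,0]'
python3 -m inch '[0,0,0,0,0, 0,0,0,0,0, 0,0,0,0,0, 0,0,0,0,0]'
python3 -m inch '[0,0,5,0,0, 0,0,12,0,0, 0,0,22,0,0, 0,0,35,0,0, 0,0,55,0,0, 0,0,80,0,0, 0,0,110,0,0, 0,0,140,0,0, 0,0,145,0,0, 0,0,145,0,0]'
python3 -m inch '[-25,-30,0,0,0, -50,-60,0,0,0, -75,-90,0,0,0, -100,-120,0,0,0, -125,-150,0,0,0, -150,-180,0,0,0, -160,-192,0,0,0, -160,-192,0,0,0, -160,-192,0,0,0, -160,-192,0,0,0]'
python3 - <<'E'
from h import *
a=read_camera('top')['image'];b=cv2.imread('pics/top0.png')
cv2.imwrite('pics/end.png',a)
d=cv2.absdiff(a,b)[120:345,130:490].max(2)>60
print(d.sum())
for im in(a,b):
    H,S,V=cv2.split(cv2.cvtColor(im,cv2.COLOR_BGR2HSV));w=np.zeros(H.shape,bool);w[185:258,308:408]=1
    print([cv2.minAreaRect(blob(m&w)) for m in (((H<8)|(H>172))&(S>170)&(V>90),(H>105)&(H<130)&(S>150)&(V>70))])
E
```

```text
t: 4.77
tool_pos: [0.5581, -0.1034, 0.1283]
orientation: [3.14, -0.077, 0.003]
force: [-7.6, -0.1, 19.9]
opening: 0.0005
gripper_force: 10.3
t: 5.6
tool_pos: [0.5581, -0.1034, 0.1282]
orientation: [3.14, -0.077, 0.003]
force: [-8.6, 0.5, 20.2]
opening: 0.0002
gripper_force: 10.3
t: 6.43
tool_pos: [0.5581, -0.1034, 0.1282]
orientation: [3.14, -0.076, 0.003]
force: [-9.1, -0.1, 20.4]
opening: 0.0004
gripper_force: 10.3
t: 6.77
tool_pos: [0.5581, -0.1034, 0.1282]
orientation: [3.14, -0.076, 0.003]
force: [-7.6, 0.7, 18.8]
opening: 0.0005
gripper_force: 10.3
t: 7.6
tool_pos: [0.5588, -0.1033, 0.2745]
orientation: [3.14, -0.076, 0.008]
force: [0.5, -0.4, 0.1]
opening: 0.0003
gripper_force: 0.0
t: 8.43
tool_pos: [0.3975, -0.2943, 0.2696]
orientation: [-3.139, 0.077, 0.002]
force: [0.6, 0.2, -0.9]
opening: 0.0004
gripper_force: 0.0
140
[((373.5, 214.5), (41.0, 17.0), 90.0), ((335.5, 208.0), (34.0, 17.0), 90.0)]
[((373.5, 214.5), (41.0, 17.0), 90.0), ((335.5, 208.0), (34.0, 17.0), 90.0)]
```

View pics/end.png

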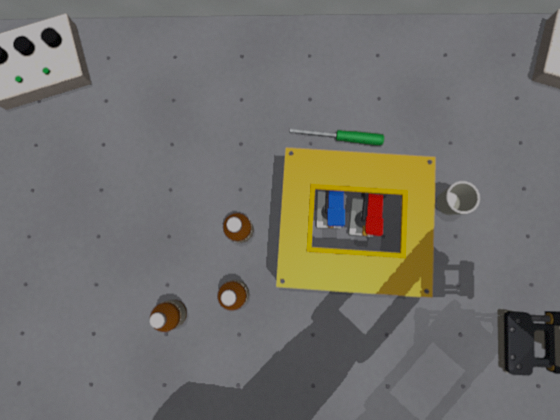

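The end view shows both levers up, exactly where they started: red at (373.5,214.5), blue at (335.5,208). The bottles, beaker and driver have not moved, and the gripper is clear at (535,342).

```bash
python3 -c "from plant import job; print(job.close_job())"
```

```text
the job is handed in; nothing more can be done
None
```

The red lever was pressed to its stop for about 3 s and sprang back, the tool is out of the window, the final picture shows nothing moved, and the job is handed in at about 8.5 s.

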